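# Fetch the card case from the lidded box and restore what stood on it

## Robot

A 6-joint arm with a two-finger parallel gripper is mounted at the origin on the work surface; the furniture and walls round the work are solid. World frame = base frame: x ahead of the robot, y to its left, z up, the work surface at z = 0. Lengths are in m, angles in rad, forces in N, time in s.
With the tool pointing down it reaches from about 0.35 to 0.975 m from the base axis. Payload 7.1 kg.
Tool frame: the origin (TCP) lies midway between the tips of the shut fingers; the grasp point (between the pads) lies 19 mm behind it; z points along the fingers, y is the line along which they close (so a half turn about z gives the same grasp; the last joint's range is limited). The gripper opens to 88 mm and grips with 3 to 60 N. Pads are 20 mm wide; open, the fingers measure 115 mm over their backs; the gripper's body (75 mm by 178 mm) begins 61 mm behind the grasp point.
Start: joints at [-1.162, 0.423, 1.63, -0, 1.089, -0.019], TCP at [0.259, -0.569, 0.223] pointing down, gripper open.
Joint ranges: [-3, 3], [-0.9, 2.11], [0.09, 2.58], [-1.31, 4.45], [0.11, 2.69], [-2.54, 2.54]. Speed limits (rad/s): [2.39, 2.39, 3.01, 3.14, 3.14, 3.14].

## Interface

Orientations are given as a unit quaternion [w, x, y, z].
In Python, from station import move_pose, movel, movej, command_gripper, wait, inverse_kinematics, read_camera, camera_info, MotionError, job_done, get_time, get_joint_pos, get_qvel, get_effort, get_tcp_pos, get_ee_rot, get_ft_force, get_ft_torque, get_grip_width, get_finger_force gives the robot as it stands. Calls block until the motion is done:
- move_pose(position, orientation): joint-space move of the TCP to a pose.
- movel(position, frame=None, v=0.15, until_force=None): straight line of the TCP; frame=None keeps the orientation; v is the mean speed in m/s. With until_force (N) it stops when the force on the tool has changed by that much, and returns True; else False.
- movej(angles): joint-space move.
- command_gripper(opening): opening from 0.0 (shut) to 1.0 (fully open); the grip force is fixed at half the most; returns when the fingers have stopped.
- wait(seconds).
- inverse_kinematics(position, orientation): joint angles nearest the present ones, or None.
- read_camera(name): name is "side" or "top"; returns the picture (480x640x3 uint8, red, green, blue); there is no depth.
- camera_info(name): a dict with "intrinsics" (3x3 intrinsics, pixels), "T" (4x4, takes a point from camera to world coordinates). Camera axes: x right, y up, looking along -z (the intrinsics and any distortion apply to the point x, -y, -z); pixel columns grow to the right and rows downward; lengths in m; the calibration is good to about 2 mm. A picture is of the moment at which its call begins. camera_info takes no time and is no camera call.
A pose or a line that the arm cannot do raises MotionError and nothing moves.
- job_done(): hands the job in; it is judged then, once.
Readings, each from a call of its own:
- get_time(): time.
- get_joint_pos(): joint angles.
- get_qvel(): joint speeds.
- get_effort(): joint torques, N m.
- get_tcp_pos(): TCP position.
- get_ee_rot(): TCP orientation.
- get_ft_force(): force on the tool from outside, world axes, zero at the start.
- get_ft_torque(): the same for the moment, N m.
- get_grip_width(): opening from 0.0 (shut) to 1.0 (fully open).
- get_finger_force(): force on a finger pad.
Only numpy, scipy, OpenCV 4.12 (cv2) and the standard library are available. Lean on these libraries where they do the work, as an engineer would, in place of code of your own. Each camera call takes 0.05 s, during which the arm holds its last target. There are 200 camera calls.

## Task

I need the memory-card case from the wooden box. Stand the loupe and the hand stamp from the box's lid upright on the black folder, then lay the clear lid flat on the folder too, take out the card case and lay it flat in the middle of the red notebook, leaving the lens cap and the memory stick in the box. Then seat the lid fully home on the box again and stand the loupe and the stamp back on it, each where it stood at the start.

Things in the scene. Friction and masses are not known exactly. Their poses are not given: they have to be found in the camera images.
- bits_box: Fixed beech box, 136 x 240 x 55 mm (x, y, z), walls 8 mm, floor 5 mm, inside 120 x 224 mm; partitions at y = -38 and +38 mm, 43 mm high, make three cells about 72 mm wide in y and 120 mm long in x, one small thing in each. A brass card frame marks its -x side. Origin: centre of its underside, z up; it stands on the table.
- clear_lid: Loose clear plastic lid, 0.2 kg: plate 135 x 239 x 5 mm over a plug 116 x 220 x 6 mm (lower half 111 x 215) that enters the box with 2 mm play. Wooden bar pull on top, on two posts: 13 mm wide in x (grip across this), 66 long in y. Origin: centre of the plug's underside; plate top z = 11, bar z = 29 to 42 mm. Fully home: origin 49 mm above the box's, axes along the box's (half turn fits too).
- loupe: Black print loupe, upright round barrel of 44 mm diameter, 45 mm high, 75 g, stands on the lid near one end at the start. Origin: centre of its underside, z up.
- stamp: Turned wooden hand stamp, foot 33 mm diameter up to 28 mm, above it a round handle up to 24 mm diameter to its top at 67 mm, 38 g, stands on the lid near the other end at the start. Origin: centre of its underside, z up along the handle.
- card_case: Small teal case for memory cards, 27 x 59 x 26 mm (x, y, z), 35 g, in one of the box's cells under the lid, its long side within 0.15 rad of the box's y. Origin: centre of its underside.
- lens_cap: Black round lens cap, 52 mm diameter, 9 mm high, in another cell; stays there. Origin: centre of its underside.
- usb_stick: Black memory stick with a metal plug, 18 x 53 x 8 mm, in the third cell; stays there. Origin: on its underside, 7 mm off its middle along its length.
- folder: Black elastic-band folder lying fixed on the table to one side of the box, 340 x 250 x 13 mm (x, y, z): the area to set things aside on, with room for the lid (long side along the folder's x), the loupe and the stamp. Origin: centre of its underside; top surface at z = 13 mm.
- red_notebook: Small red notebook lying fixed on the table to the other side of the box, 141 x 90 x 12 mm (x, y, z). Origin: centre of its underside; top surface at z = 12 mm.
There are look-alikes about, which are no part of the job. What is shaped like the loupe but purple or yellow is not meant.

How it is judged:
By the outcome, as a careful person would: the job done as asked, in the order asked, and still so for the second after the job is handed in, with the robot touching nothing.
It also fails if it takes over 144 s, if anything falls off the work surface, if the arm or the gripper's body presses on something with over 40 N, if the wrist force passes 120 N, or if a joint passes its speed limit or range.

## Working session

There is one attempt and no reset: what is moved stays moved. The work goes in short steps, each a Python script; the robot and the scene stay as the last script left them, time stands still between calls to the robot, and variables do not carry over. Pictures are saved under pics/ and viewed, at most 15 in all, crops included, and the job is handed in when it is done.

```bash
mkdir -p pics; ls; python3 - <<'E'
from station import *
import cv2
for n in("top","side"):
    cv2.imwrite(f"pics/{n}0.png",read_camera(n)[:,:,::-1])
    i=camera_info(n);print(n,i)
print(get_time(),get_ee_rot())
E
```

```text
pics
top {'intrinsics': array([[615.69755259,   0.        , 313.99837528],
       [  0.        , 615.69755259, 238.08671466],
       [  0.        ,   0.        ,   1.        ]]), 'T': array([[-0.01168606,  0.99237802, -0.12267557,  0.33356098],
       [-0.99992655, -0.01120344,  0.00462318, -0.00223262],
       [ 0.00321356,  0.12272059,  0.99243606,  1.41693658],
       [ 0.        ,  0.        ,  0.        ,  1.        ]])}
side {'intrinsics': array([[498.63069029,   0.        , 311.25576647],
       [  0.        , 498.63069029, 233.29798205],
       [  0.        ,   0.        ,   1.        ]]), 'T': array([[-9.98533921e-01, -3.29166834e-02,  4.29709370e-02,
         5.69246430e-01],
       [ 5.41230935e-02, -6.19417355e-01,  7.83193994e-01,
         9.44400161e-01],
       [ 8.36795360e-04,  7.84371489e-01,  6.20290792e-01,
         8.11070792e-01],
       [ 0.00000000e+00,  0.00000000e+00,  0.00000000e+00,
         1.00000000e+00]])}
0.1 [-6.69871074e-04  9.77210022e-01  2.12273652e-01 -1.42882378e-04]
```

View pics/top0.png

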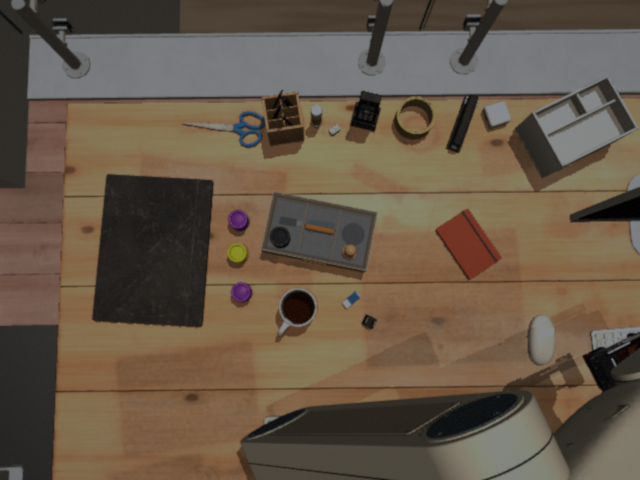

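View pics/side0.png

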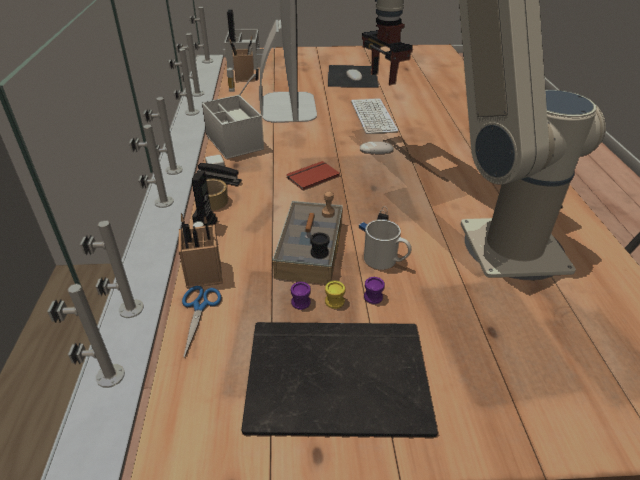

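The top view shows the folder on the left with corners near (108,175), (213,180), (203,325), (95,322). The box is at (263–377, 193–271), the loupe at (280,237), the stamp at (350,250), the bar at (320,229) and the notebook at (468,244). Next I'll enlarge the box.

```bash
python3 - <<'E'
import cv2,numpy as np
t=cv2.imread("pics/top0.png");s=cv2.imread("pics/side0.png")
def crop(im,x0,y0,w,h,k,n):
    c=cv2.resize(im[y0:y0+h,x0:x0+w],None,fx=k,fy=k,interpolation=cv2.INTER_CUBIC)
    c=np.clip(c.astype(float)*1.8,0,255).astype(np.uint8)
    for i in range(0,w,10): cv2.putText(c,str(x0+i),(i*k,8),0,.35,(0,255,255),1);cv2.line(c,(i*k,10),(i*k,14),(0,255,255),1)
    for i in range(0,h,10): cv2.putText(c,str(y0+i),(0,i*k+4),0,.35,(0,255,255),1)
    cv2.imwrite(n,c)
crop(t,255,185,130,95,6,"pics/tb.png")
crop(s,265,185,100,100,6,"pics/sb.png")
E
```

```text
(no output)
```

View pics/tb.png

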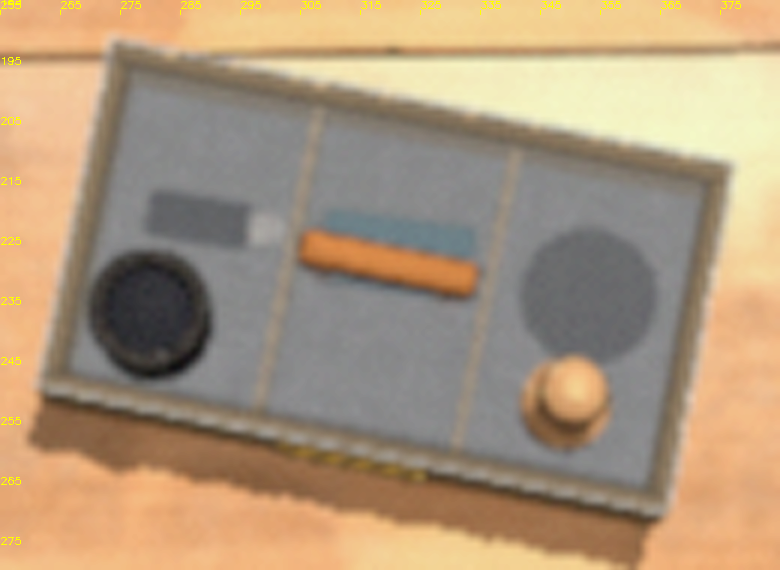

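View pics/sb.png

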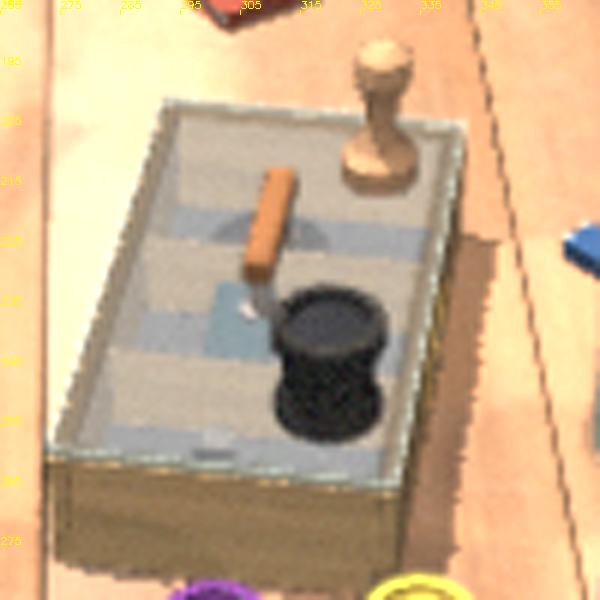

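The crops show the lid's corners, the loupe and the stamp clearly. The case is under the middle cell, just +x of the bar. The stick is in the left cell and the cap in the right. Next I'll compute positions from both views.

```bash
cat > h.py <<'E'
from station import *
import cv2,numpy as np
from scipy.optimize import least_squares
CI={n:camera_info(n) for n in("top","side")}
def ray(n,p):
    K,T=CI[n]["intrinsics"],CI[n]["T"]
    d=np.linalg.solve(K,[p[0],p[1],1.]);d=T[:3,:3]@(d*[1,-1,-1]);return T[:3,3],d
def onz(n,p,z):
    o,d=ray(n,p);return o+d*(z-o[2])/d[2]
def proj(n,P):
    K,T=CI[n]["intrinsics"],CI[n]["T"]
    c=(np.atleast_2d(P)-T[:3,3])@T[:3,:3]*[1,-1,-1];u=c@K.T;return u[:,:2]/u[:,2:]
def tri(pt,ps):
    (o,d),(q,e)=ray("top",pt),ray("side",ps);A=np.c_[d,-e];s=np.linalg.lstsq(A,q-o,rcond=None)[0]
    a,b=o+d*s[0],q+e*s[1];return (a+b)/2,np.linalg.norm(a-b)
def rect(lx,ly,z): return np.array([[lx/2,ly/2,z],[lx/2,-ly/2,z],[-lx/2,-ly/2,z],[-lx/2,ly/2,z]])
def place(x,y,a,P):
    c,s=np.cos(a),np.sin(a);return P@np.array([[c,s,0],[-s,c,0],[0,0,1]])+[x,y,0]
def fit(obs,g):  # obs: list of (cam,pixels,local pts)
    f=lambda v:np.concatenate([(proj(n,place(*v,L))-p).ravel() for n,p,L in obs])
    r=least_squares(f,g);return r.x,r.fun.reshape(-1,2).round(1).tolist()
def save(im,x0,y0,w,h,k,n):
    c=cv2.resize(im[y0:y0+h,x0:x0+w,::-1],None,fx=k,fy=k,interpolation=cv2.INTER_CUBIC)
    cv2.imwrite(n,np.clip(c.astype(float)*1.8,0,255).astype(np.uint8))
E
python3 - <<'E'
from h import *
t=lambda *p:np.array(p)/6+[255,185]; s=lambda *p:np.array(p)/6+[265,185]
tc=t((113,40),(732,162),(664,517),(40,390)); sc=s((48,450),(165,100),(465,125),(402,490))
L=rect(.135,.239,.06)
for o in([("top",tc,L)],[("side",sc,L)],[("top",tc,L),("side",sc,L)]): print("lid",fit(o,[.5,0,0]))
B=rect(.013,.066,.091);tb=t((302,230),(478,263),(475,297),(299,262))
print("bar",fit([("top",tb,B)],[.5,0,0]))
print("sizes",[np.linalg.norm(onz("top",tc[i],.06)-onz("top",tc[i-1],.06)) for i in range(4)])
print("loupe rim",tri(t((150,312))[0],s((331,325))[0]),onz("top",t((151,311))[0],.105))
print("knob",tri(t((577,382))[0],s((383,66))[0]),onz("top",t((577,382))[0],.115),"foot",onz("top",t((564,405))[0],.07))
print("folder",*[onz("top",p,.013)[:2].round(3) for p in((108,175),(213,180),(203,325),(95,322))])
print("folder",fit([("top",np.array([(108,175),(213,180),(203,325),(95,322)]),rect(.34,.25,.013))],[.5,.3,0]))
print("note",[onz("top",p,.012)[:2].round(3) for p in((466,209.5),(500,261),(470,279),(436,238))])
E
```

```text
lid (array([ 0.51703073, -0.02092784, -0.21021559]), [[-0.7, -0.4], [0.9, 0.1], [0.9, 0.2], [-1.1, 0.0]])
lid (array([ 0.51886052, -0.01230734, -0.20755174]), [[-0.1, 0.4], [-0.4, -0.5], [0.5, -0.1], [-0.0, -0.1]])
lid (array([ 0.51776861, -0.01879289, -0.20933988]), [[-1.7, -0.6], [-0.1, -0.2], [-0.0, -0.2], [-2.0, -0.2], [0.3, -1.5], [0.1, -1.9], [0.7, -1.5], [0.1, -2.0]])
bar (array([ 0.51759797, -0.02113511, -0.20027203]), [[0.1, -0.2], [0.5, -0.1], [-0.1, 0.1], [-0.6, 0.2]])
sizes [np.float64(0.13394760232725247), np.float64(0.23525513502688206), np.float64(0.1349247725714143), np.float64(0.23464757130416644)]
loupe rim (array([0.50031763, 0.06499252, 0.09660755]), np.float64(0.0007142381168959521)) [0.49926184 0.06426374 0.105     ]
knob (array([ 0.47003284, -0.08706841,  0.11145513]), np.float64(0.0025729129954879257)) [ 0.47093281 -0.08706957  0.115     ] foot [ 0.46726298 -0.08507627  0.07      ]
folder [0.66  0.468] [0.646 0.224] [0.312 0.244] [0.322 0.488]
folder (array([ 0.48517534,  0.35610983, -0.05500405]), [[-1.4, -0.6], [1.0, -1.0], [1.5, 1.7], [-1.1, -0.2]])
note [array([ 0.57 , -0.361]), array([ 0.45 , -0.434]), array([ 0.409, -0.364]), array([ 0.504, -0.289])]
```

```bash
cat >> h.py <<'E'
def q(a): # tool down, tool y axis at world angle a
    y=a+np.pi/2; return [0,np.cos(y/2),np.sin(y/2),0]
def st(m=""): print(m,round(get_time(),1),np.round(get_tcp_pos(),4),"grip",round(get_grip_width()*88,1),"F",np.round(get_ft_force(),1),"q6",round(get_joint_pos()[5],2))
A=-.209; BOX=np.array([.518,-.020])
E
python3 - <<'E'
from h import *
im=cv2.imread("pics/top0.png");hsv=cv2.cvtColor(im,cv2.COLOR_BGR2HSV)
m=((hsv[...,0]<8)|(hsv[...,0]>172))&(hsv[...,1]>130)&(hsv[...,2]>60)
m[:, :425]=0;m[:,512:]=0;m[:200]=0;m[290:]=0
def rc(m,z):
    m=cv2.morphologyEx(m.astype(np.uint8),cv2.MORPH_OPEN,np.ones((3,3)))
    c=max(cv2.findContours(m,0,2)[0],key=cv2.contourArea);r=cv2.minAreaRect(c);b=cv2.boxPoints(r)
    P=np.array([onz("top",p,z)[:2] for p in b]);print(b.round(1).tolist(),P.round(3).tolist(),P.mean(0),[np.linalg.norm(P[i]-P[i-1]).round(3) for i in range(4)],[np.arctan2(*(P[i]-P[i-1])[::-1]).round(3) for i in range(4)])
rc(m,.012)
m=im.max(2)<55;m[:,:75]=0;m[:,225:]=0;m[:165]=0;m[335:]=0
rc(m,.013)
for a,p in((A,(.5,.065)),(A,(.4705,-.0858)),(A,BOX),(1.516,(.49,.41)),(1.2,(.5,.28)),(1.2,(.4,.29))):
    j=inverse_kinematics([*p,.07],q(a));print(a,None if j is None else np.round(j,2))
E
```

```text
[[435.20001220703125, 229.60000610351562], [467.1000061035156, 207.8000030517578], [501.20001220703125, 257.6000061035156], [469.29998779296875, 279.3999938964844]] [[0.524, -0.288], [0.574, -0.364], [0.457, -0.437], [0.408, -0.362]] [ 0.49086728 -0.36297226] [np.float64(0.137), np.float64(0.091), np.float64(0.138), np.float64(0.09)] [np.float64(0.568), np.float64(-0.986), np.float64(-2.58), np.float64(2.149)]
[[92.4000015258789, 319.79998779296875], [104.69999694824219, 171.3000030517578], [213.60000610351562, 180.39999389648438], [201.3000030517578, 328.8999938964844]] [[0.327, 0.494], [0.669, 0.476], [0.645, 0.223], [0.304, 0.248]] [0.48613609 0.36017578] [np.float64(0.247), np.float64(0.343), np.float64(0.255), np.float64(0.342)] [np.float64(1.477), np.float64(-0.052), np.float64(-1.666), np.float64(3.068)]
-0.209 [ 0.11  0.49  1.98 -0.    0.67  0.31]
-0.209 [-0.21  0.46  2.04 -0.    0.64  0.  ]
-0.209 [-0.06  0.51  1.95 -0.    0.68  0.15]
1.516 [ 0.68  0.64  1.68 -0.    0.83 -0.84]
1.2 [ 0.49  0.56  1.83 -0.    0.75 -0.71]
1.2 [ 0.6   0.48  2.01 -0.    0.65 -0.6 ]
```

```bash
python3 - <<'E'
from h import *
command_gripper(.85)
move_pose([.5,.065,.2],q(A)); movel([.5,.065,.125],v=.2); st()
save(read_camera("side"),250,120,130,140,4,"pics/s1.png")
print(proj("side",[[.5,.065,.125],[.5,.065,.105],[.5,.065,.06]]))
E
```

```text
3.5 [0.5002 0.0647 0.1251] grip 75.0 F [ 0.9 -0.3 -0.6] q6 0.31
[[320.61667464 229.34353464]
 [320.50648936 236.31121773]
 [320.26720736 251.44246837]]
```

View pics/s1.png

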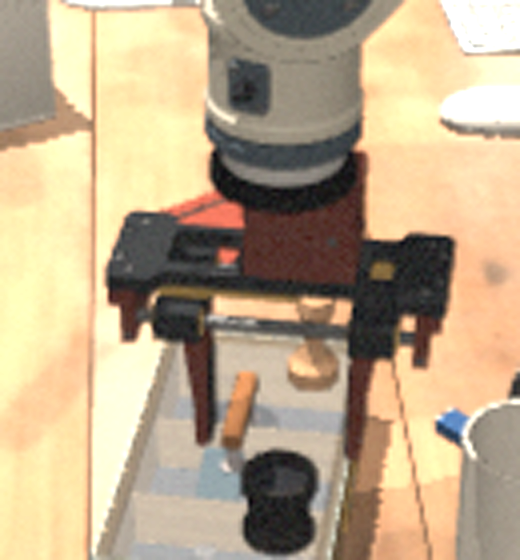

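The fingertips straddle the loupe with their midpoint at about pixel (319, 232). That puts the side camera about 3 rows off, and once corrected it agrees with the top view. Now I'll grip the loupe.

```bash
cat >> h.py <<'E'
FO=np.array([.486,.360]);FA=-.055
def fol(x,y): return place(*FO,FA,np.array([[x,y,0.]]))[0,:2]
def grab(p,z,a,o,z0=.16):
    command_gripper(o); move_pose([*p,z0],q(a)); print(movel([*p,z],v=.12,until_force=8)); command_gripper(0); st("grab")
def put(p,z,a,o,zu=.2):
    move_pose([*p,zu],q(a)); movel([*p,z+.02],v=.2); print("touch",movel([*p,z-.004],v=.03,until_force=3)); st("put"); command_gripper(o); movel([*p,zu],v=.3)
E
python3 - <<'E'
from h import *
p=[.5,.065]
print(movel([*p,.069],v=.1,until_force=8)); command_gripper(0); st("grab")
movel([*p,.2],v=.2); st("lift")
put(fol(.07,-.078),.022,1.2,.75); st()
save(read_camera("top"),60,160,340,130,2,"pics/t2.png")
save(read_camera("side"),200,180,260,260,2,"pics/s2.png")
E
```

```text
False
grab 4.8 [0.5002 0.065  0.0692] grip 43.6 F [-0.6  0.3  3.6] q6 0.31
lift 5.6 [0.4992 0.0649 0.1991] grip 43.9 F [-0.7  0.5 -0.8] q6 0.31
touch True
put 8.2 [0.5514 0.2782 0.021 ] grip 43.5 F [0.1 0.1 4.4] q6 -0.75
 9.6 [0.5508 0.2778 0.1989] grip 66.1 F [-0.4 -0.1 -0.6] q6 -0.75
```

View pics/s2.png

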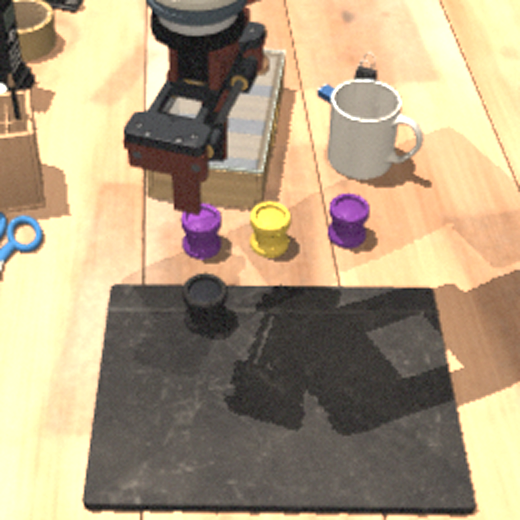

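The loupe stands upright on the folder, at about (206,305) in the crop. Stamp next.

```bash
python3 - <<'E'
from h import *
p=[.4705,-.0858]
print(proj("side",[[*p,.115]]),"meas 329.9 192.6")
grab(p,.0645,A,.65,.2)
movel([*p,.2],v=.2); st("lift")
save(read_camera("side"),260,90,130,150,4,"pics/s3.png")
E
```

```text
[[328.21100092 195.02527886]] meas 329.9 192.6
False
grab 13.3 [ 0.4706 -0.0859  0.0647] grip 30.3 F [-0.5 -1.   4.1] q6 0.0
lift 14.1 [ 0.4698 -0.0856  0.1992] grip 30.2 F [ 0.1 -0.2 -0.2] q6 0.0
```

View pics/s3.png

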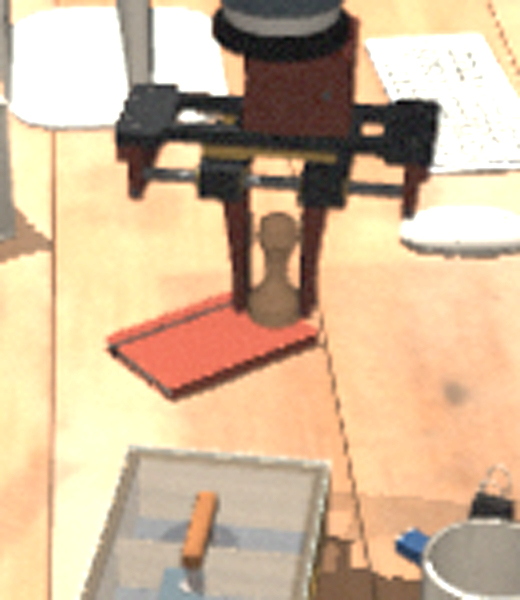

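The stamp hangs upright between the fingers, at about (276,270) in the crop. I'll place it, then grip the lid by its bar.

```bash
python3 - <<'E'
from h import *
put(fol(-.07,-.078),.0175,1.2,.65,.2)
p=BOX; 
grab(p,.0665,A,.5,.15)
movel([*p,.09],v=.05); st("lift1")
movel([*p,.2],v=.2); st("lift")
cv2.imwrite("pics/t4.png",cv2.convertScaleAbs(read_camera("top")[:,:,::-1],alpha=1.6))
save(read_camera("side"),180,120,230,220,3,"pics/s4.png")
E
```

```text
touch True
put 17.2 [0.4117 0.2859 0.0165] grip 30.4 F [0.4 0.6 3. ] q6 -0.62
False
grab 21.7 [ 0.5181 -0.02    0.0668] grip 12.8 F [-1.2 -0.2  3.6] q6 0.15
lift1 22.3 [ 0.518  -0.02    0.0902] grip 12.7 F [-0.5 -0.1 -2.4] q6 0.15
lift 23.0 [ 0.5172 -0.02    0.1991] grip 13.0 F [-0.1 -0.3 -2.3] q6 0.15
```

View pics/s4.png

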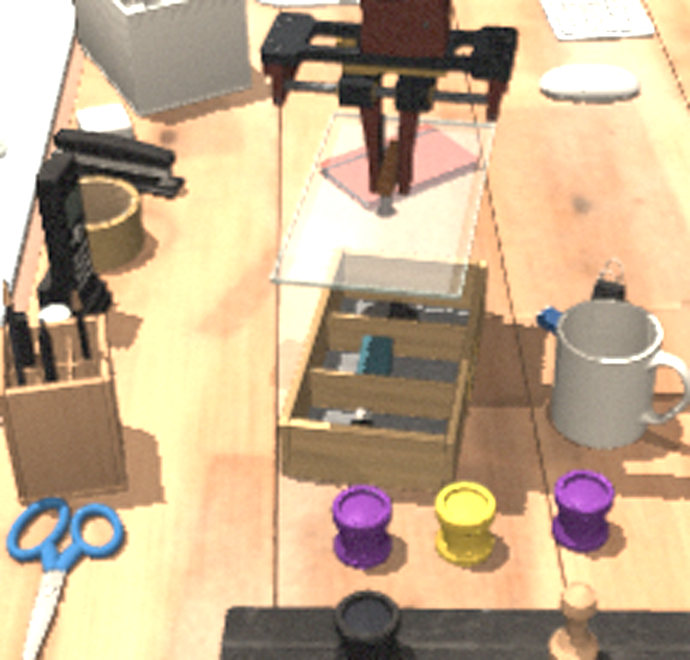

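The lid hangs level. Both set-aside pieces stand on the folder. The teal case shows in the middle cell at about (375,355). Next I'll lay the lid down and then measure the case.

```bash
python3 - <<'E'
from h import *
p=fol(0,.048)
put(p,.031,FA+np.pi/2,.5,.2); st()
im=read_camera("top")
save(im,255,185,130,95,6,"pics/t5.png")
cv2.imwrite("pics/t5f.png",im[:,:,::-1])
save(im,80,160,160,180,3,"pics/t5l.png")
E
```

```text
touch True
put 26.2 [0.4884 0.4078 0.0297] grip 13.0 F [0.  0.1 3.5] q6 -0.84
 27.6 [0.4879 0.4073 0.1988] grip 43.8 F [ 0.6 -0.   0.3] q6 -0.84
```

View pics/t5.png

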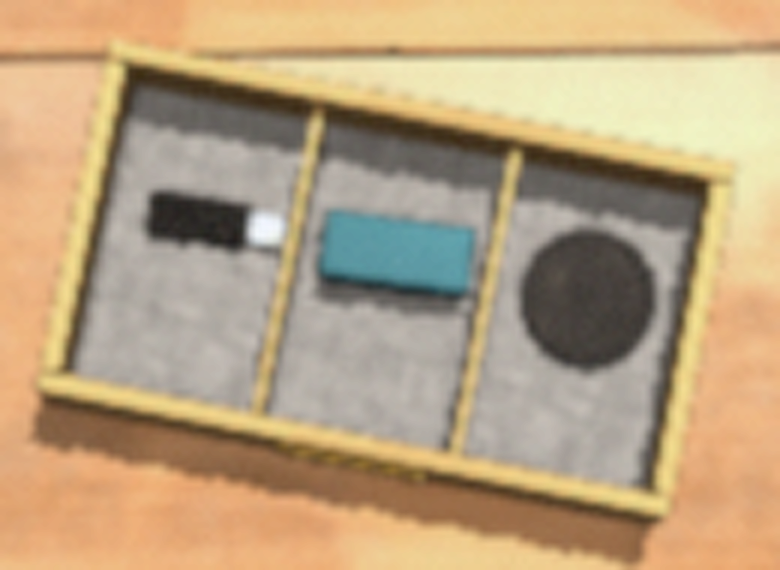

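View pics/t5l.png

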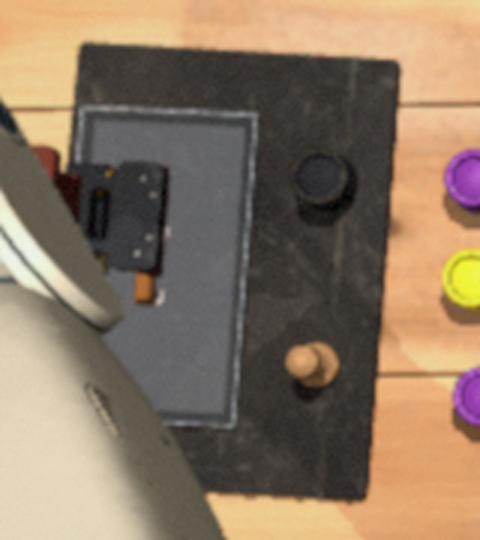

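The lid lies flat on the folder, parallel to it and clear of both pieces. The case's top face has corners near (330,209), (477,230), (468,295), (320,279) in the crop.

```bash
python3 - <<'E'
from h import *
c=(np.array([(330,209),(477,230),(468,295),(320,279)])+.5)/6+[255,185]-.5
v,r=fit([("top",c,rect(.027,.059,.031))],[.5,0,0]);print(v,r)
p,a=v[:2],v[2]
bc=(np.array([(110,42),(735,165),(664,517),(40,393)])+.5)/6+[255,185]-.5
print("box",fit([("top",bc,rect(.136,.24,.055))],[.5,0,0]))
u=place(0,0,-A,np.array([[*(p-BOX),0]]))[0];print("local",u)
command_gripper(.65); move_pose([*p,.15],q(a)); print(movel([*p,.011],v=.12,until_force=8)); st()
command_gripper(0); st("grab")
movel([*p,.15],v=.2); st("lift")
save(read_camera("side"),220,100,180,170,4,"pics/s6.png")
E
```

```text
[ 0.53059011 -0.02499676 -0.13977593] [[-0.6, -0.1], [0.6, -0.3], [0.6, 0.5], [-0.5, -0.1]]
box (array([ 0.5179078 , -0.02007142, -0.20843648]), [[-0.3, -0.4], [0.4, -0.3], [1.0, 0.5], [-1.1, 0.1]])
local [ 0.01335287 -0.00227581  0.        ]
False
 31.0 [ 0.5311 -0.025   0.0116] grip 57.3 F [-0.2 -0.3 -0.4] q6 0.07
grab 31.6 [ 0.5307 -0.025   0.0112] grip 25.6 F [ 0.3 -0.7  2.5] q6 0.07
lift 32.5 [ 0.5298 -0.0249  0.1491] grip 25.6 F [ 0.8  0.3 -0.4] q6 0.07
```

View pics/s6.png

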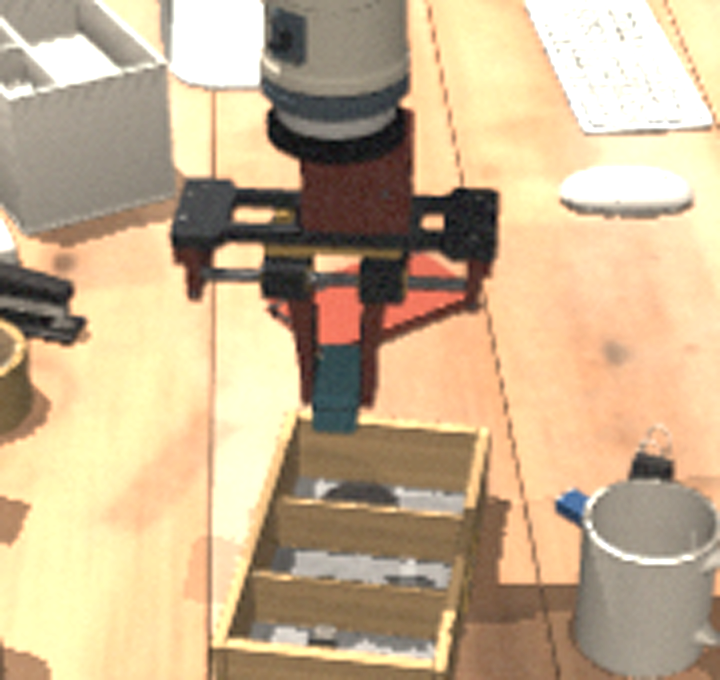

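The case is held, and the cap and the stick are still in their cells. The monitor is near the notebook, so I'll check its position before going there.

```bash
python3 - <<'E'
import cv2,numpy as np
t=cv2.imread("pics/top0.png")[150:270,520:640];s=cv2.imread("pics/side0.png")[0:150,240:360]
c=np.hstack([cv2.resize(t,None,fx=3.2,fy=3.2),cv2.resize(s,None,fx=3.2,fy=3.2)[:384]]) if 0 else None
a=cv2.resize(t,(400,400));b=cv2.resize(s,(400,500));d=np.zeros((500,800,3),np.uint8);d[:400,:400]=a;d[:,400:]=b
cv2.imwrite("pics/mon.png",cv2.convertScaleAbs(d,alpha=1.8))
E
```

```text
(no output)
```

View pics/mon.png

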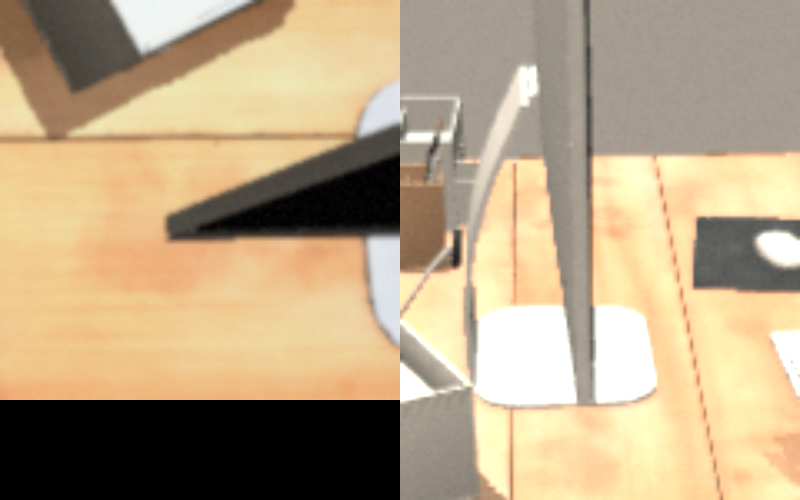

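```bash
python3 - <<'E'
from h import *
print(tri((570,220),(297,118)))
for z in(.05,.1,.2,.3,.5):print(z,onz("top",(570,220),z),onz("side",(297,118),z))
E
```

```text
(array([ 0.53175396, -0.56506219,  0.09664975]), np.float64(0.003379285332158841))
0.05 [ 0.53700191 -0.58460318  0.05      ] [ 0.53104193 -0.66457073  0.05      ]
0.1 [ 0.52956041 -0.56330115  0.1       ] [ 0.53355185 -0.55886632  0.1       ]
0.2 [ 0.51467743 -0.52069708  0.2       ] [ 0.53857168 -0.34745748  0.2       ]
0.3 [ 0.49979445 -0.47809302  0.3       ] [ 0.54359152 -0.13604865  0.3       ]
0.5 [ 0.47002849 -0.39288489  0.5       ] [0.55363119 0.28676902 0.5       ]
```

The monitor's near edge is at (.53, −.565), more than 0.11 m clear of the gripper at the notebook. I'll lay the case down and then pick the lid back up.

```bash
python3 - <<'E'
from h import *
put([.491,-.363],.0185,.568-np.pi/2,.65,.16); st()
im=read_camera("top"); 
# lid back
p=fol(0,.048)
move_pose([.49,-.1,.2],q(0.))
grab(p,.0305,FA+np.pi/2,.5,.15)
movel([*p,.2],v=.15); st("lift")
move_pose([*BOX,.2],q(A)); movel([*BOX,.095],v=.15); wait(.3); st("above")
a=cv2.resize(im[200:290,425:515,::-1],(400,400));b=cv2.resize(read_camera("side")[170:290,255:375,::-1],(400,400))
cv2.imwrite("pics/m7.png",cv2.convertScaleAbs(np.hstack([a,b]),alpha=1.8))
E
```

```text
touch True
put 35.2 [ 0.4908 -0.3629  0.0176] grip 25.8 F [-0.8  0.4  4. ] q6 0.35
 36.5 [ 0.4908 -0.3628  0.1603] grip 57.2 F [-0.2 -0.7 -0.5] q6 0.35
False
grab 41.6 [0.4887 0.408  0.0307] grip 12.4 F [-0.6 -0.7  2.3] q6 -0.84
lift 42.9 [0.4881 0.4075 0.1989] grip 13.0 F [-0.7  0.4 -1.7] q6 -0.84
above 45.6 [ 0.5184 -0.02    0.0957] grip 12.8 F [ 0.3  0.1 -2.3] q6 0.15
```

View pics/m7.png

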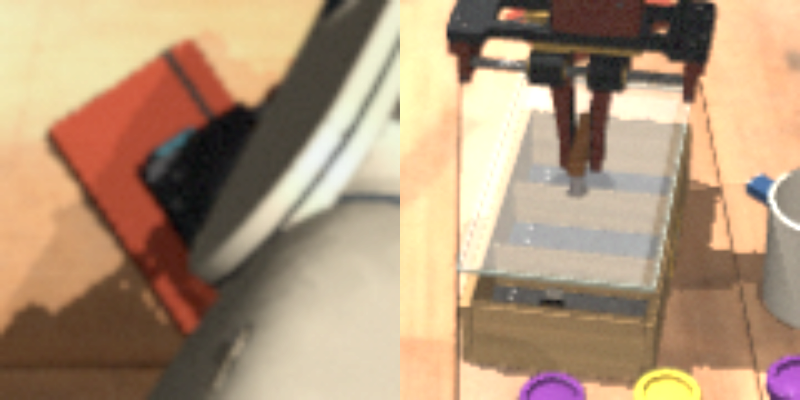

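The lid hangs level and aligned over the box. I'll lower it with a force check.

```bash
python3 - <<'E'
from h import *
print(movel([*BOX,.0655],v=.03,until_force=10)); st("down"); print(get_ft_torque())
E
```

```text
True
down 46.5 [ 0.5177 -0.02    0.0676] grip 12.7 F [0.  0.4 5.4] q6 0.15
[0.01006044 0.00870642 0.01719084]
```

```bash
python3 - <<'E'
from h import *
print(movel([*BOX,.0645],v=.02,until_force=18)); st("down")
command_gripper(.5); wait(.2); st("open")
# tactile check: shut fingers press lightly on bar top? compare with expected bar top z
movel([*BOX,.13],v=.2); command_gripper(0)
print(movel([*BOX,.085],v=.03,until_force=5)); st("bar top, expect .091")
movel([*BOX,.2],v=.3)
save(read_camera("side"),255,185,120,100,6,"pics/s8.png")
E
```

```text
True
down 46.7 [ 0.5177 -0.0199  0.0666] grip 12.8 F [-0.7  0.1  4.6] q6 0.15
open 47.6 [ 0.5168 -0.0199  0.066 ] grip 44.0 F [-1.5  0.2 -0.5] q6 0.15
True
bar top, expect .091 50.0 [ 0.5179 -0.02    0.0914] grip 1.0 F [-1.1 -0.3  6.8] q6 0.15
```

View pics/s8.png

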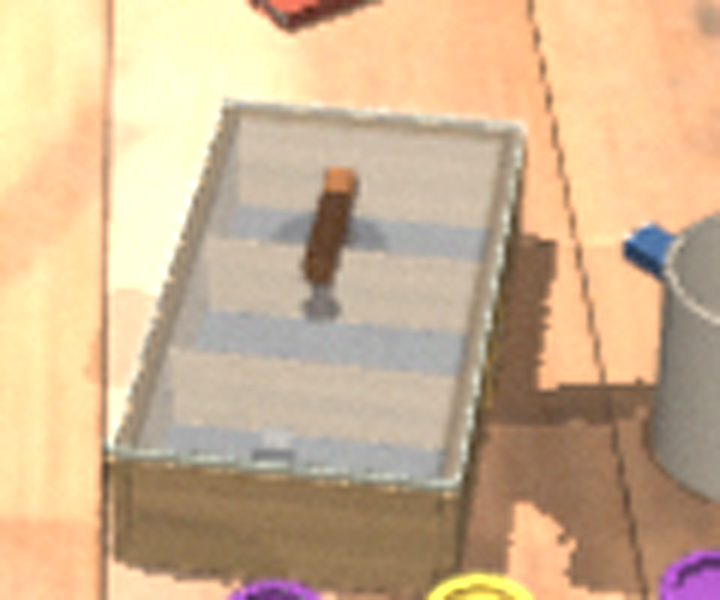

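The lid is seated and level, and the bar top measures .0914 against .091 expected. I'll press both ends as a check and then return the loupe and the stamp.

```bash
python3 - <<'E'
from h import *
for y in(.095,-.095):
    p=place(*BOX,A,np.array([[.0,y,0]]))[0,:2]
    move_pose([*p,.13],q(A)); movel([*p,.075],v=.15); print(movel([*p,.056],v=.03,until_force=6)); st("plate, expect .060"); movel([*p,.14],v=.3)
move_pose([*p,.2],q(A))
def lay(p,z,o):
    movel([*p,.2],v=.2); return
for s,d,zs,zd,o in((fol(.07,-.078),(.5,.065),.0215,.0693,.75),(fol(-.07,-.078),(.4705,-.0858),.017,.0642,.65)):
    grab(s,zs,1.2,o,.2); movel([*s,.2],v=.2); put(d,zd,A,o,.2)
move_pose([.35,-.45,.25],q(A)); st()
im=read_camera("top");sd=read_camera("side")
a=cv2.resize(im[180:290,255:385,::-1],(400,338));b=cv2.resize(sd[160:290,255:385,::-1],(400,400));n=cv2.resize(im[195:295,420:520,::-1],(200,200))
c=np.zeros((540,800,3),np.uint8);c[:338,:400]=a;c[:400,400:]=b;c[340:540,:200]=n
cv2.imwrite("pics/m9.png",cv2.convertScaleAbs(c,alpha=1.8))
E
```

```text
True
plate, expect .060 52.2 [0.5379 0.073  0.0604] grip 0.2 F [-0.8 -0.   7.1] q6 0.32
True
plate, expect .060 54.4 [ 0.4985 -0.113   0.0604] grip 0.7 F [-1.  -0.7  6.5] q6 -0.04
False
grab 59.8 [0.5518 0.2783 0.0218] grip 43.6 F [ 0.  -0.8  2.5] q6 -0.75
touch True
put 63.2 [0.5    0.065  0.0694] grip 43.8 F [0.1 1.1 2. ] q6 0.31
False
grab 67.9 [0.4119 0.2861 0.0171] grip 30.0 F [0.3 0.  1.9] q6 -0.62
touch True
put 71.8 [ 0.4704 -0.0858  0.0647] grip 30.2 F [-0.5  0.4  4. ] q6 0.0
 74.4 [ 0.3504 -0.449   0.2494] grip 57.1 F [0.6 0.2 0.6] q6 -0.72
```

View pics/m9.png

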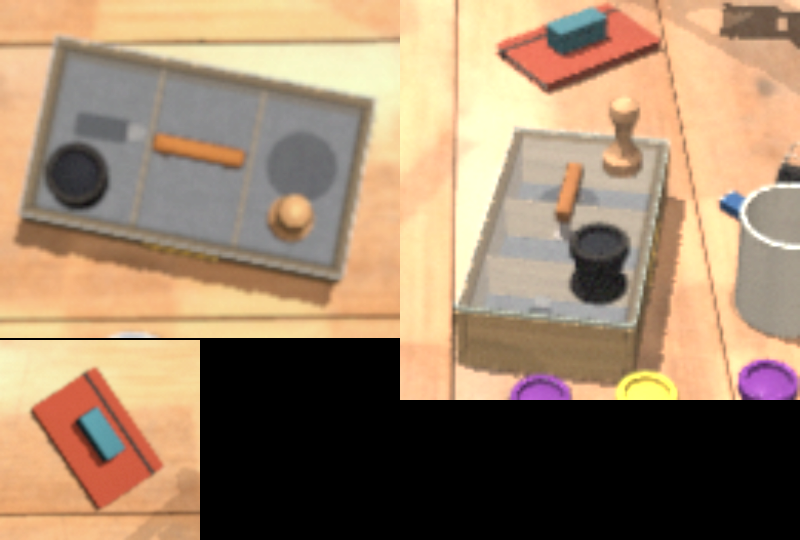

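The loupe at (77,175) and the stamp knob at (295,213) sit where they did at the start. The case is centred on the notebook, the cap and the stick are still in the box, and the lid is home.

```bash
python3 -c "
from station import *
wait(.3); print(job_done())"
```

```text
the job is handed in; nothing more can be done
None
```

The job is done and handed in at about 75 s of the 144 s: the card case lies flat in the middle of the red notebook, the lens cap and memory stick are still in the box, the lid is seated fully home, and the loupe and stamp stand back on it where they started.

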